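# Balance the print-head arm on the knife edge and mark the point

### The job

Find the balance point of the aluminium print-head arm: slide it lengthwise along the knife edge, never lifting it off or forcing it, until it stays level on the edge with the gripper off it. Then slide the red marker clip along the arm until its white line stands right over the middle of the edge, and leave the arm level, balanced and free; leave the other things on the bench alone.

Things in the scene. Friction and masses are not known exactly. Their poses are not given: they have to be found in the camera images.
- stand: Grey balancing stand fixed to the bench, base 90 (x) by 300 (y), 12 thick; origin under its centre on the bench. Two cheeks, inner faces at x = +-13.5, 4 thick, 24 long in y, tops at height 78, keep the arm along y with 1.5 play each side. Sprung feet at y = +-95 (posts 24 wide) bear lightly on the arm from below, damp it and stop it at a slope of 0.07 rad.
- edge (a point): Middle of the steel knife edge's top, 70 above the bench; axes as the stand's. The edge runs along x between the cheeks; its top is a flat 3 wide along y. An arm with its centre of mass over it stays level. Freed, an arm 5 off balance slopes about 0.02 rad, 8 off about 0.035, down on the heavy side; it settles in half a second. About 15 off it is on the stop.
- head_arm: Loose aluminium arm, 0.7 kg, on the knife edge. Beam 24 (x) by 320 (y) by 20 (z); origin at the centre of its underside, y towards the coil block, z up. A hidden locked counterweight puts the balance point anywhere from y = -30 to +30, about 10 above the underside. At the start the origin is 38 to 52 past the edge on the coil side (stand's +y) and the coil end is low.
- grip_end (a point): Middle of the grey steel coil block at the arm's +y end, 30 (x) by 50 (y) by 28 high, underside flush with the beam's; good to pinch across its 30 width. This point: y = +130 of the arm, 16 above the underside; axes as the arm's. At the other end, y = -138, is a black hub block 26 by 40 by 24 high.
- clip_mid (a point): Middle of the red marker clip, 28 (x) by 24 (y), on the beam from 20 to 42.5 above its underside (this point at 31), skirts down to 12; a white line rings its middle. Slides along the beam with 0.3 N friction, best pushed; captive from y = -78 to +60 of the arm, starts at -72 to -55. It weighs 10 g: moving it shifts the balance up to 2 mm.
- ribbon: Black ribbon roll, diameter 72, height 45, standing flat; origin at the centre of its underside. Bystander.
- adjuster: Red slotted plastic adjuster pin, diameter 24, height 55, upright; origin at the centre of its underside. Bystander.
- solenoid: Steel solenoid, diameter 40, height 74 with its black cap, upright; origin at the centre of its underside. Bystander.
- driver: Red-handled screwdriver, 190 long, lying along its x; origin underneath it. Bystander.
- cleaner: Small bottle of cleaner, diameter 52, height 130, upright; origin at the centre of its underside. Bystander.
- side_plate: White plastic side plate, 90 by 60 with a 24 high flange; origin at the centre of its underside. Bystander.

How it is judged (in metres and radians):
On the way:
1. the arm stays level on the knife edge with the gripper off it (angle between head_arm's own z axis and vertical below 0.018 rad and angular speed of head_arm below 0.06 rad/s and contact force between head_arm and the fingers below 0.05 N and z of head_arm in the frame of edge below 0.003 m), for 0.3 s.
At the end, for the whole second after the job is handed in: The arm rests on the knife edge, level within 0.018 rad and still, touched by nothing else, and the middle of the clip is within 4 mm of the middle of the edge along the arm (angle between head_arm's own z axis and vertical below 0.018 rad and angular speed of head_arm below 0.06 rad/s and linear speed of head_arm below 0.02 m/s and z of head_arm in the frame of edge between -0.003 and 0.003 m and y of clip_mid in the frame of edge between -0.004 and 0.004 m).
It fails at once if the arm lifted off the knife edge (its origin more than 12 mm above the edge) or pushed out of the stand (z of head_arm in the frame of edge above 0.012 m or z of head_arm in the frame of edge below -0.015 m).
It fails at once if the arm forced: more than 20 N between the arm and the stand (contact force between head_arm and stand above 20 N).
It fails at once if a bystander moved by more than 30 mm (distance of any of ribbon, adjuster, solenoid, driver, cleaner, side_plate from where it was at the start of the episode above 0.03 m).
It also fails if it takes over 64 s, if anything falls off the work surface, if the arm or the gripper's body presses on something with over 40 N, if the wrist force passes 120 N, or if a joint passes its speed limit or range.

### The arm

A 6-joint arm with a two-finger parallel gripper is mounted at the origin on the work surface. World frame = base frame: x ahead of the robot, y to its left, z up, the work surface at z = 0. Lengths are in mm, angles in rad, forces in N, time in s.
With the tool pointing down it reaches from about 325 to 850 mm from the base axis. Payload 4.4 kg.
Tool frame: the origin (TCP) lies midway between the tips of the shut fingers; the grasp point (between the pads) lies 19 mm behind it; z points along the fingers, y is the line along which they close (so a half turn about z gives the same grasp; the last joint's range is limited). The gripper opens to 94 mm and grips with 3 to 60 N. Pads are 16 mm wide; open, the fingers measure 119 mm over their backs; the gripper's body (75 mm by 177 mm) begins 78 mm behind the grasp point.
Start: joints at [1.081, 0.207, 1.542, -0, 1.393, -0.15], TCP at [191.114, 542.312, 205.447] pointing down, gripper open.
Joint ranges: [-2.73, 2.73], [-0.86, 2.22], [0.23, 2.46], [-1.11, 4.25], [0.08, 2.63], [-2.82, 2.82]. Speed limits (rad/s): [2.79, 2.79, 3.14, 3.14, 3.14, 3.14].

### API

Orientations are given as a unit quaternion [x, y, z, w].
In Python, from rig import env gives the robot as it stands.
- The arm moves only by the tool apply_moves, never from a script. Its arguments are lists of equal length, an entry for each row: "slide": the shift along the tool's x, y, z in cm, a list of three; "spin": the turn about the tool's z in degrees. In form: {"slide": [[tx, ty, tz], ...], "spin": [spin, ...]}. A call has 1 to 12 rows; each row shifts and turns the commanded pose from where the row before left it, along the tool's axes as they then stand; what a row does not reach is not made up. A row lasts 1/12 s, in which the tool goes at most 41.7 mm and 7.16 degrees, less where a joint would pass 70% of its speed; a pose out of reach is approached as far as the arm can. A call with a gripper value outside its range is refused whole. "grip" is the closure, from 0 (fully open) to 1 (shut), set as the call begins (left out, the last holds). The fingers move at their own pace and stop on an object; the grip force is fixed at half the most. Time passes only in rows, so rows that do not move let the fingers close. It gives the time, the measured TCP pose, the force, the opening and the grip force at its end, in the units of the state.
- env.read_state(): the state, without advancing time (a new reading comes with each control period).
- env.capture(name): name is "side" or "top"; returns (picture, depth): 420x560x3 uint8, red, green, blue; 420x560 float32, mm along the optical axis (not along the pixel's ray), 0 where there is no reading.
- env.camera_info(name): a dict with "vertical_fov" (degrees; the focal length in pixels is half the picture's height over the tangent of half this angle, whatever the lens; pixels are square), "cx", "cy" (the principal point, pixels), "eye" and "rotation" of the camera in the world. Camera axes: x right, y down, z forward; pixel columns grow to the right and rows downward; lengths in mm; the calibration is good to about 2 mm. A picture is of the moment at which its call begins. camera_info takes no time and is no camera call.
- env.hand_in(): hands the job in; it is judged then, once.
Trained networks look in the newest picture that a camera, given by its name, has taken for a name from the list of things; names that differ only in an ending like _2 or _b are one class to them, and where a whole thing is asked for, a point or a joint stands for the part that bears it (a point fixed in the world has none). Each returns a list of dicts, best first, with "score" (0 to 1); they miss things now and then, are a little off and sometimes report something else, mostly with a low value. They report only what shows in the picture. A call takes as long as a camera call.
- env.masks_of(camera, thing): "mask" (420x560 bool, what is visible of it).
- env.mark_of(camera, thing): "position" ([x, y, z] in mm, in world coordinates, good to about 4 mm: a listed point, or the origin of a listed thing).
The state is a dict: "t": time; "qpos": joint angles; "joint_velocities": joint speeds; "effort": joint torques, N m; "position": TCP position; "tool_rot": TCP orientation; "force": force on the tool from outside, world axes, zero at the start; "wrist_torque": the same for the moment, N m; "gripper_width": finger opening in mm; "finger_force": force on a finger pad.
Only numpy, scipy, OpenCV 4.12 (cv2) and the standard library are available. Lean on these libraries where they do the work, as an engineer would, in place of code of your own. Each camera call takes 0.05 s, during which the arm holds its last target. There are 200 camera calls.

## Working session

There is one attempt and no reset: what is moved stays moved. The work goes in short steps, Python scripts to look and compute and a tool call to move; the robot and the scene stay as the last step left them, time stands still between calls to the robot, and variables do not carry over. Pictures are saved under pics/ and viewed, at most 10 in all, crops included, and the job is handed in when it is done.

Besides the shell and the picture viewer there is one more tool, called after "Emit:" as name([rows], argument=value, ...), one row to a line, values as JSON. apply_moves: Moves the arm, as the interface text tells. Its arguments: {"type":"object","properties":{"slide":{"type":"array"},"spin":{"type":"array"},"grip":{"type":"number"}},"required":["slide","spin"]}

```bash
mkdir -p pics; ls
python3 - <<'E'
from rig import env
import cv2
for c in ("side","top"):
    p,d=env.capture(c); cv2.imwrite(f"pics/{c}0.png",p[...,::-1])
    i=env.camera_info(c); print(c,{k:(v if not hasattr(v,'tolist') else v.tolist()) for k,v in i.items()})
    for t in ("stand","edge","head_arm","grip_end","clip_mid"):
        try: print(t,[(r["score"],[round(float(x),1) for x in r["position"]]) for r in env.mark_of(c,t)[:2]])
        except Exception as e: print(t,e)
s=env.read_state(); print(s)
E
```

```text
pics
side {'vertical_fov': 55.1929268752511, 'cx': 276.5478591422725, 'cy': 209.1889637750441, 'eye': [337.9150517361964, 664.1322687980182, 736.2527221317647], 'rotation': [-0.10135280180378177, 0.9093519824981877, -0.40214420025475445, 0.032963975709905655]}
stand [(0.92, [485.9, -132.7, 0.3])]
edge [(0.82, [484.3, -122.8, 67.3])]
head_arm [(0.82, [473.0, -85.7, 70.2])]
grip_end []
clip_mid [(0.47, [489.9, -152.5, 98.1])]
top {'vertical_fov': 44.37328647291063, 'cx': 275.6778513953294, 'cy': 213.05731158874696, 'eye': [405.4268968821403, -53.381945952769414, 1385.0154760856217], 'rotation': [-0.7052962396296627, 0.7082579896454552, -0.017540479152004594, 0.024903133512750465]}
stand []
edge [(0.6, [447.8, 42.3, 72.9]), (0.2, [328.7, 255.5, -5.1])]
head_arm [(0.82, [479.8, -87.2, 69.3])]
grip_end [(0.83, [452.2, 46.1, 74.8]), (0.33, [329.6, 255.7, -6.4])]
clip_mid [(0.63, [489.2, -152.1, 103.0])]
{'t': 0.6, 'qpos': array([ 1.08148050e+00,  2.06564909e-01,  1.54146224e+00, -6.59829618e-06,
        1.39349368e+00, -1.50526933e-01]), 'joint_velocities': array([-0.00079813, -0.00046298, -0.00076994, -0.00117035, -0.00073104,
        0.0006569 ]), 'effort': array([-2.40851095e-04, -3.70637512e+01, -2.81589621e+01,  6.98493677e-02,
        2.78744940e-02, -1.62835556e-05]), 'position': array([191.13808601, 542.32916433, 205.48456581]), 'tool_rot': array([1.68584921e-01, 9.85687132e-01, 3.30694349e-05, 1.43770059e-05]), 'force': array([ 0.14940101,  0.14509889, -1.02425198]), 'wrist_torque': array([-0.03385083,  0.03532943, -0.00540453]), 'finger_force': 0.0, 'gripper_width': 94.22318581983764}
```

View pics/side0.png

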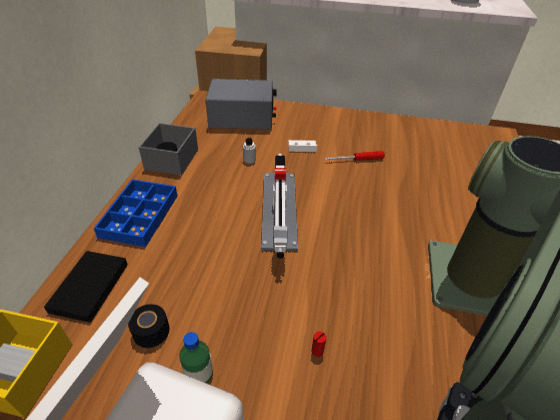

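View pics/top0.png

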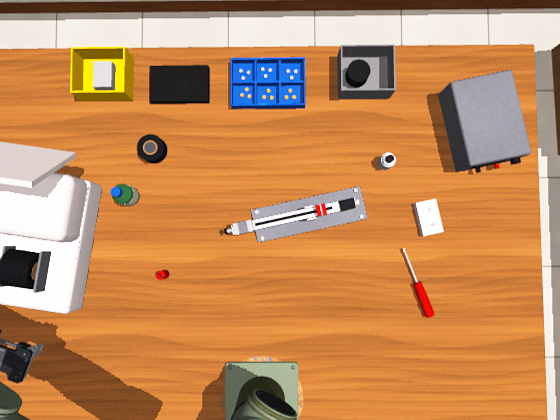

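Side: coil block near (280,245), clip (281,173), hub (280,160). Top: coil (237,229), clip (321,210), hub (347,204), and the stand around (310,214). Nothing stands near the arm. Next I measure axes.

```bash
cat > h.py <<'E'
from rig import env
import numpy as np, cv2
from scipy.spatial.transform import Rotation as R
def world(c,d,m):
    i=env.camera_info(c); f=210/np.tan(np.radians(i["vertical_fov"])/2)
    v,u=np.nonzero(m&(d>0)); z=d[v,u]
    P=np.c_[(u-i["cx"])/f*z,(v-i["cy"])/f*z,z]
    q=np.array(i["rotation"]); return R.from_quat(q).apply(P)+i["eye"]
def rect(P):
    r=cv2.minAreaRect(P[:,:2].astype(np.float32)); b=cv2.boxPoints(r); return r
E
python3 - <<'E'
from h import *
for c in ("top","side"):
    p,d=env.capture(c)
    for t in ("stand","head_arm","clip_mid","grip_end"):
        ms=env.masks_of(c,t)
        if not ms: print(c,t,None); continue
        P=world(c,d,ms[0]["mask"])
        print(c,t,ms[0]["score"],len(P),"z",np.percentile(P[:,2],[5,50,95]).round(1))
        if t=="stand": P=P[(P[:,2]>5)&(P[:,2]<20)]
        if t=="head_arm": P=P[P[:,2]>70]
        r=rect(P); print("  ",np.round(r[0],1),np.round(r[1],1),round(r[2],1))
        k=P[:,:2]-P[:,:2].mean(0); a=np.linalg.svd(k,full_matrices=False)[2][0]; a*=np.sign(a[1]); print("   axis",a.round(4))
        if t=="head_arm":
            s=P[:,:2]@a; 
            for lo in np.arange(s.min(),s.max(),20):
                g=(s>=lo)&(s<lo+20); print("    ",round(lo),np.median(P[g],0).round(1))
for c in("top","side"):
  for t in("stand","edge","head_arm","grip_end","clip_mid"):
    print(c,t,[(r["score"],np.round(r["position"],1)) for r in env.mark_of(c,t)[:1]])
E
```

```text
top stand 0.89 2492 z [ 7.3 12.2 17.7]
   [ 484.6 -126. ] [ 90.6 298.3] 12.1
   axis [-0.2019  0.9794]
top head_arm 0.73 1207 z [ 79.2  88.7 113.6]
   [473.8 -77.4] [ 28.3 341. ] 12.6
   axis [-0.2115  0.9774]
     -346 [ 507.1 -231.2  100.6]
     -326 [ 502.7 -213.7   99.4]
     -306 [ 499.7 -196.    96.2]
     -286 [ 495.1 -176.2   93.8]
     -266 [ 491.1 -154.9  114.2]
     -246 [ 486.  -138.3   93.3]
     -226 [ 480.7 -116.4   89.5]
     -206 [478.  -98.7  88.6]
     -186 [473.5 -78.6  87. ]
     -166 [468.6 -58.4  86.4]
     -146 [465.9 -38.2  83.7]
     -126 [461.1 -20.4  82.6]
     -106 [456.3  -0.   81. ]
     -86 [453.5  20.1  84.7]
     -66 [448.4  39.9  87.8]
     -46 [443.7  58.   85.2]
     -26 [439.1  76.7  74.8]
     -6 [439.1  89.5  73. ]
top clip_mid 0.7 133 z [ 87.2 113.6 118.1]
   [ 492.5 -152.2] [34.2 28.8] 18.6
   axis [0.918  0.3966]
top grip_end 0.66 1385 z [ 75.5  88.2 113.6]
   [477.1 -80.3] [ 35.9 353.3] 12.0
   axis [-0.2099  0.9777]
side stand 0.84 1740 z [ 8.6 11.3 15.3]
   [ 486.  -126.4] [ 89.9 302.1] 12.1
   axis [-0.2155  0.9765]
side head_arm 0.85 10
[... 588 characters left out ...]
1.4  74.5  72.9]
     -5 [439.1  91.5  73.1]
side clip_mid None
side grip_end 0.87 1102 z [ 68.7  86.1 112. ]
   [ 488.1 -141.9] [ 28.3 482. ] 11.9
   axis [-0.2085  0.978 ]
top stand [(0.85, array([ 480.6, -127.5,   -2.5]))]
top edge [(0.85, array([ 482.2, -130.4,   73.5]))]
top head_arm [(0.93, array([478.8, -87.4,  65.5]))]
top grip_end [(0.67, array([ 479.8, -132.1,   73. ]))]
top clip_mid [(0.48, array([ 488.2, -152.5,  103.6]))]
side stand [(0.81, array([ 4.875e+02, -1.316e+02, -1.000e-01]))]
side edge [(0.96, array([ 483.3, -125.5,   71.1]))]
side head_arm []
side grip_end [(0.77, array([450.7,  44.1,  72.5]))]
side clip_mid [(0.44, array([ 487. , -155.6,  104.3]))]
  return _methods._mean(a, axis=axis, dtype=dtype,
  ret = um.true_divide(
```

Run:
```python
from h import *
p,d=env.capture("top"); P=world("top",d,np.ones(d.shape,bool))
A=np.array([191,542.]);B=np.array([448,45.])
for k in np.linspace(0,1,9):
    c=A+k*(B-A); g=np.abs(P[:,:2]-c).max(1)<100; g&=P[:,2]<900
    print(c.round(),np.percentile(P[g,2],[50,99.5]).round() if g.any() else None)
a=np.array([-.2096,.9778])
m=P[(P[:,2]>60)&(P[:,2]<125)&(abs(P[:,0]-480)<80)&(abs(P[:,1]+70)<190)]
s=(m[:,:2]-[485,-126.2])@a; t=(m[:,:2]-[485,-126.2])@[.9778,.2096]
for lo in range(90,230,8):
    g=(s>=lo)&(s<lo+8)&(abs(t)<40)
    if g.any(): print(lo,g.sum(),np.median(m[g,2]).round(1),t[g].min().round(1),t[g].max().round(1))
```

```text
[191. 542.] [  3. 354.]
[223. 480.] [  4. 561.]
[255. 418.] [  3. 595.]
[287. 356.] [  1. 327.]
[320. 294.] [ 1. 56.]
[352. 231.] [ 0. 56.]
[384. 169.] [ 0. 74.]
[416. 107.] [ 1. 90.]
[448.  45.] [ 1. 90.]
90 32 83.0 -12.5 10.8
98 32 84.3 -12.7 11.2
106 30 82.6 -12.5 10.2
114 29 82.0 -12.5 10.6
122 32 82.1 -12.7 11.3
130 30 80.8 -12.5 10.6
138 30 81.1 -12.5 11.1
146 38 86.0 -15.0 13.4
154 37 87.9 -15.7 14.2
162 38 88.4 -15.4 14.0
170 41 87.6 -15.8 13.6
178 38 85.7 -15.8 14.7
186 39 85.8 -15.3 14.1
194 32 83.6 -15.7 13.0
202 17 75.1 -11.6 9.3
210 14 73.9 -8.2 4.8
218 14 74.8 -7.7 5.8
```

Emit:
apply_moves([
  [0,0,-0.5],
  [0,0,-0.5],
  [0,0,-0.5],
  [0,0,-0.5],
  [0,0,-0.5],
  [0,0,-0.5],
  [0,0,-0.5],
  [0,0,-0.5],
  [0,0,-0.5],
], spin=[6.5,6.5,6.5,6.5,6.5,6.5,6.5,6.5,6.5], grip=0.3)

```text
t: 2.4
position: [191.1, 542.3, 250.7]
tool_rot: [0.631, 0.776, 0.0, -0.0]
force: [-0.5, 0.5, 0.7]
gripper_width: 65.9
finger_force: 0.0
```

Emit:
apply_moves([
  [-3,0.8,0],
  [-3,0.8,0],
  [-3,0.8,0],
  [-3,0.8,0],
  [-3,0.8,0],
  [-3,0.8,0],
  [-3,0.8,0],
  [-3,0.8,0],
  [-3,0.8,0],
  [-3,0.8,0],
  [-3,0.8,0],
  [0,0,0],
], spin=[0,0,0,0,0,0,0,0,0,0,0,0])

```text
t: 3.4
position: [348.4, 234.3, 250.7]
tool_rot: [0.631, 0.776, -0.0, 0.001]
force: [0.4, 1.1, 0.4]
gripper_width: 65.7
finger_force: 0.0
```

Emit:
apply_moves([
  [-2.6,0.73,0],
  [-2.6,0.73,0],
  [-2.6,0.73,0],
  [-2.6,0.73,0],
  [-2.6,0.73,0],
  [-2.6,0.73,0],
  [-2.6,0.73,0],
  [-2.6,0.73,0],
  [0,0,3],
  [0,0,3],
  [0,0,3],
  [0,0,0],
], spin=[0,0,0,0,0,0,0,0,0,0,0,-0.3])

```text
t: 4.4
position: [441.9, 47.7, 154.6]
tool_rot: [0.627, 0.779, -0.003, -0.005]
force: [-0.6, -0.7, -0.2]
gripper_width: 66.0
finger_force: 0.0
```

Run:
```python
from h import *
p,d=env.capture("side"); cv2.imwrite("pics/s1.png",cv2.resize(p[100:300,180:400,::-1],None,fx=3,fy=3)[:600])
s=env.read_state(); print(s["t"],s["position"],s["force"],s["tool_rot"])
```

```text
4.45 [443.92363313  47.61754136 157.59624319] [ 0.38105306 -0.2596709  -0.2524017 ] [ 0.62636617  0.77951897 -0.00208627 -0.00335416]
```

View pics/s1.png

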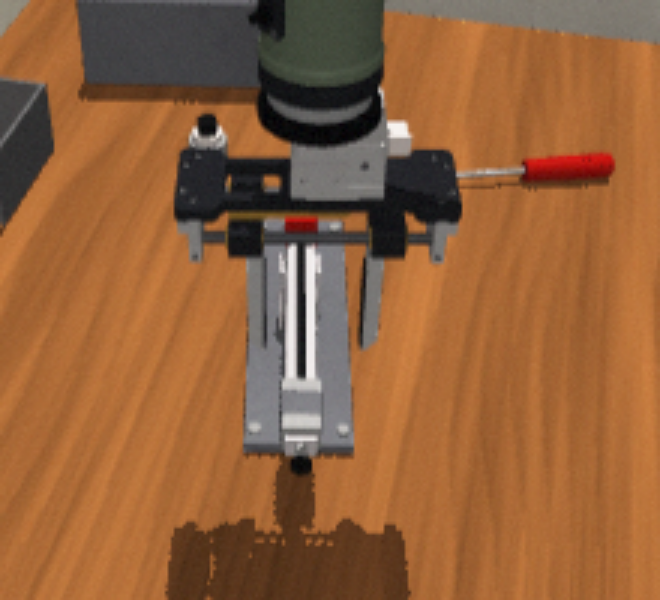

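The crop shows the open fingers (near 265,340 and 370,340) straddling the arm's line, with the coil block at (302,395). The height parallax accounts for the offset. I let it settle and go down.

Emit:
apply_moves([
  [0,0,1],
  [0,0,1],
  [0,0,1],
  [0,0,0],
  [0,0,0],
], spin=[0,0,0,0,0])

```text
t: 4.87
position: [446.7, 47.0, 130.3]
tool_rot: [0.627, 0.779, -0.0, -0.0]
force: [0.4, -0.0, -0.1]
gripper_width: 65.8
finger_force: 0.0
```

Emit:
apply_moves([
  [-0.47,0.04,1.5],
  [0,0,1.5],
  [0,0,1.5],
  [0,0,1.5],
  [0,0,1.3],
  [0,0,0],
  [0,0,0],
  [0,0,0],
], spin=[0,0,0,0,0,0,0,0])

```text
t: 5.53
position: [449.4, 42.3, 58.5]
tool_rot: [0.627, 0.779, 0.001, 0.001]
force: [0.3, -0.3, -0.2]
gripper_width: 65.6
finger_force: 0.0
```

Emit:
apply_moves([
  [0,0,0],
  [0,0,0],
  [0,0,0],
  [0,0,0],
  [0,0,0],
  [0,0,0],
], spin=[0,0,0,0,0,0], grip=0.75)

```text
t: 6.03
position: [448.4, 42.4, 57.6]
tool_rot: [0.627, 0.779, 0.0, 0.0]
force: [-1.9, 0.7, 0.9]
gripper_width: 29.6
finger_force: 30.0
```

Emit:
apply_moves([
  [-0.35,0,-0.025],
  [-0.35,0,-0.025],
  [-0.35,0,-0.025],
  [-0.35,0,-0.025],
], spin=[0,0,0,0])

```text
t: 6.37
position: [450.7, 30.7, 58.5]
tool_rot: [0.627, 0.779, 0.001, -0.002]
force: [-1.8, 7.8, 3.3]
gripper_width: 29.7
finger_force: 30.0
```

Emit:
apply_moves([
  [-0.35,0,-0.025],
  [-0.35,0,-0.025],
  [-0.35,0,-0.025],
  [-0.35,0,-0.025],
  [-0.35,0,-0.025],
  [-0.35,0,-0.025],
  [-0.35,0,-0.025],
  [-0.35,0,-0.025],
  [0,0,0],
  [0,0,0],
], spin=[0,0,0,0,0,0,0,0,0,0])

```text
t: 7.2
position: [456.8, 2.8, 60.5]
tool_rot: [0.627, 0.779, 0.001, -0.001]
force: [-1.3, 4.9, 2.5]
gripper_width: 29.9
finger_force: 30.0
```

Emit:
apply_moves([
  [0,0,0],
  [0,0,0],
  [0,0,0],
  [0,0,0],
  [0,0,0],
  [0,0,0],
  [0,0,0],
  [0,0,0],
  [0,0,0],
], spin=[0,0,0,0,0,0,0,0,0], grip=0.5)

```text
t: 7.95
position: [457.3, 1.3, 60.4]
tool_rot: [0.627, 0.779, -0.0, -0.0]
force: [-0.0, 0.5, -0.4]
gripper_width: 46.9
finger_force: 0.0
```

```bash
cat >> h.py <<'E'
E0=np.array([485,-126.2]);A=np.array([-.2096,.9778]);X=np.array([.9778,.2096])
def slope():
    for c in ("top","side"):
        p,d=env.capture(c); P=world(c,d,np.ones(d.shape,bool)); rgb=p[d>0].astype(int)
        s=(P[:,:2]-E0)@A; t=(P[:,:2]-E0)@X
        # reference: bench-fixed stand base, to cancel tilt error of the calibration
        b=(abs(t)>20)&(abs(t)<40)&(abs(s)<140)&(abs(P[:,2]-12)<8)
        kb=np.polyfit(s[b],P[b,2],1)
        r=(abs(t)<10)&(P[:,2]>70)&(P[:,2]<125)
        red=r&(rgb[:,0]>120)&(rgb[:,1]<60)&(rgb[:,2]<60)&(P[:,2]>95)
        cs=(s[red].min()+s[red].max())/2 if red.sum()>5 else np.nan
        g=r&(P[:,2]<112)&(s>-75)&(s<100)&(abs(s-cs)>25) if cs==cs else r&(P[:,2]<104)&(s>-75)&(s<95)
        k=np.polyfit(s[g],P[g,2],1)
        res=P[:,2]-np.polyval(k,s); g&=abs(res)<5; k=np.polyfit(s[g],P[g,2],1)
        hi=s[(abs(t)<9)&(abs(P[:,2]-np.polyval(k,s)-8)<4)&(s>60)] 
        print(c,"slope+ = coil up",k.round(4),"base",kb.round(4),g.sum(),"clip s",np.round(cs,1),"coil from",np.round(np.percentile(hi,[2,98]),1) if len(hi) else None)
    return
E
python3 - <<'E'
from h import *
slope(); s=env.read_state(); print(s["t"],s["position"],s["force"])
E
```

```text
top slope+ = coil up [-1.10000e-03  9.03577e+01] base [8.00000e-04 1.22298e+01] 333 clip s -68.3 coil from [597.4 668.6]
side slope+ = coil up [1.1200e-02 8.7858e+01] base [1.90000e-03 1.13483e+01] 96 clip s nan coil from [108.1 157.3]
8.05 [457.35010501   1.37542641  60.45120504] [-0.00088796 -0.33887372 -0.58603462]
```

The arm is nearly level. I back off and re-measure with the gripper clear, on the way to the clip.

Emit:
apply_moves([
  [0,0,-1],
  [0,0,-2],
  [0,0,-2.5],
  [0,0,-2.5],
  [-3,0,-2],
  [-3.5,0,0],
  [-3.5,0,0],
  [-3.5,0,0],
  [-3.5,0,0],
  [-3.5,0,0],
  [-2.25,0,0],
  [0,0,0],
], spin=[0,0,0,0,0,0,0,0,0,0,0,0])

```text
t: 9.05
position: [507.1, -225.5, 161.6]
tool_rot: [0.628, 0.778, -0.001, 0.002]
force: [-0.3, 0.5, 1.2]
gripper_width: 46.6
finger_force: 0.0
```

Emit:
apply_moves([
  [0,0,0],
  [0,0,0],
  [0,0,0],
  [0,0,0],
  [0,0,0],
  [0,0,0],
], spin=[0,0,0,0,0,0], grip=1.0)

```text
t: 9.55
position: [506.2, -219.9, 160.6]
tool_rot: [0.626, 0.78, 0.0, 0.0]
force: [-0.5, 0.4, -0.5]
gripper_width: 10.3
finger_force: 0.0
```

Run:
```python
from h import *
slope(); s=env.read_state(); print(s["t"],s["position"],s["force"],s["gripper_width"]); print((s["position"][:2]-E0)@A,(s["position"][:2]-E0)@X)
p,d=env.capture("side"); cv2.imwrite("pics/s2.png",cv2.resize(p[130:270,190:370,::-1],None,fx=4,fy=4))
```

```text
top slope+ = coil up [-1.30000e-02  9.03465e+01] base [2.80000e-03 1.21955e+01] 402 clip s -72.7 coil from [ 81.1 606.1]
side slope+ = coil up [-1.15000e-02  8.94351e+01] base [6.00000e-04 1.13819e+01] 278 clip s -66.4 coil from [107.6 158.1]
9.65 [ 506.18586231 -220.29525456  160.56032304] [-0.18725633 -0.42906561  0.15815582] 2.5597366926979728
-96.4468966473146 0.9931708113575509
```

View pics/s2.png

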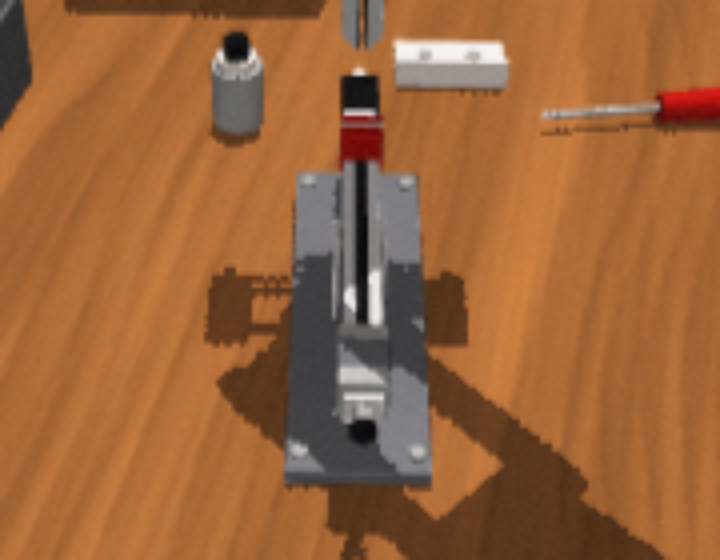

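Fingers shut at (362,25), clip (362,140) with the hub (360,95) behind it, arm free and the coil end slightly low (about 0.014 rad, roughly 3.5 mm off). I push the clip now, leaving an allowance for the later arm shift.

Emit:
apply_moves([
  [0,-0.15,2],
  [0,0,2],
  [0,0,1.5],
  [0,0,0.95],
  [0,0,0],
  [0,0,0],
  [0,0,0],
], spin=[0,0,0,0,0,0,0])

```text
t: 10.28
position: [505.5, -221.6, 97.0]
tool_rot: [0.627, 0.779, 0.0, 0.001]
force: [-0.1, 0.1, 0.3]
gripper_width: 0.4
finger_force: 0.0
```

Emit:
apply_moves([
  [0.5,0,0],
  [0.7,0,0],
  [0.8,0,0],
  [0.9,0,0],
  [0.9,0,0],
  [0.9,0,0],
  [0.9,0,0],
  [0.8,0,0],
  [0.6,0,0],
  [0.4,0,0],
  [0.3,0,0],
  [0,0,0],
], spin=[0,0,0,0,0,0,0,0,0,0,0,0])

```text
t: 11.28
position: [487.9, -145.3, 95.8]
tool_rot: [0.626, 0.779, -0.0, -0.0]
force: [0.2, -0.3, 0.2]
gripper_width: 0.6
finger_force: 0.0
```

Run:
```python
from h import *
slope(); s=env.read_state(); print(s["t"],s["position"],s["force"],s["gripper_width"]); print((s["position"][:2]-E0)@A,(s["position"][:2]-E0)@X)
for c in("top","side"):
  print([((r["position"][:2]-E0)@A).round(1) for r in env.mark_of(c,"clip_mid")[:1]],[((r["position"][:2]-E0)@A).round(1) for r in env.mark_of(c,"edge")[:1]])
p,d=env.capture("side"); cv2.imwrite("pics/s3.png",cv2.resize(p[130:270,190:370,::-1],None,fx=4,fy=4))
```

```text
top slope+ = coil up [-3.03000e-02  9.10104e+01] base [-4.00000e-04  1.23695e+01] 117 clip s 12.9 coil from [ 70.6 599.3]
side slope+ = coil up [-1.70000e-02  8.92485e+01] base [4.00000e-04 1.12613e+01] 157 clip s 4.1 coil from [111.1 157.6]
11.3833 [ 488.13329703 -145.99312553   95.89440151] [0.49656349 0.30077803 0.76072201] 0.2414092333373595
-20.010457196335608 -1.08490127860861
[np.float64(2.5)] []
[np.float64(1.9)] [np.float64(-2.6)]
```

View pics/s3.png

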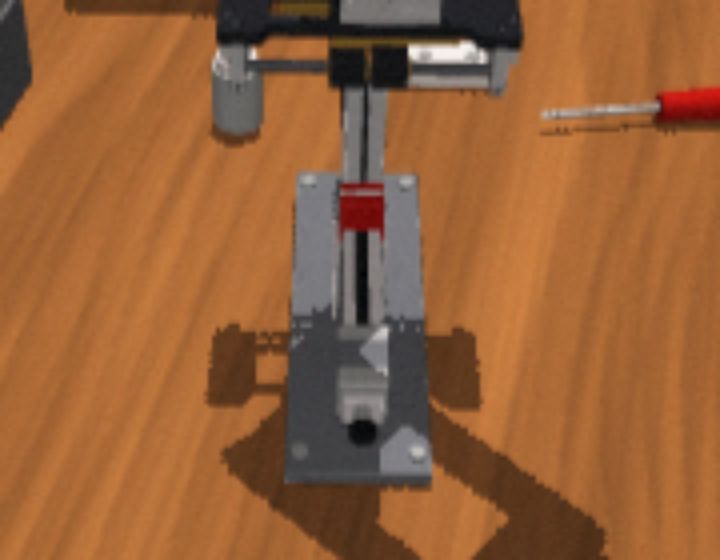

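Clip is at (362,207), short of the middle of its final place as intended, and the coil end remains slightly low. Back to the coil block to shift the arm about 4.5 mm.

Emit:
apply_moves([
  [-0.5,0,0],
  [0,0,-2],
  [0,0,-2.5],
  [0,0,-2],
  [3,0.07,0],
  [3.5,0,0],
  [3.5,0,0],
  [3.5,0,0],
  [2,0,0],
  [0,0,0],
  [0,0,0],
], spin=[0,0,0,0,0,0,0,0,0,0,0], grip=0.4)

```text
t: 12.55
position: [456.8, 0.9, 161.1]
tool_rot: [0.626, 0.78, -0.0, 0.0]
force: [0.1, 0.3, 0.5]
gripper_width: 56.2
finger_force: 0.0
```

Emit:
apply_moves([
  [0,0,0],
  [0,0,0],
], spin=[0,0], grip=0.4)

```text
t: 12.72
position: [457.3, -0.6, 161.1]
tool_rot: [0.627, 0.779, -0.0, 0.0]
force: [-0.1, -0.3, 0.6]
gripper_width: 56.2
finger_force: 0.0
```

Run:
```python
from h import *
slope(); s=env.read_state(); print(s["t"],s["position"],s["force"],s["gripper_width"]); print((s["position"][:2]-E0)@A,(s["position"][:2]-E0)@X)
```

```text
top slope+ = coil up [-1.67000e-02  9.06202e+01] base [-1.70000e-03  1.20681e+01] 275 clip s 4.3 coil from [234.3 605. ]
side slope+ = coil up [-1.67000e-02  8.93434e+01] base [1.9000e-03 1.1469e+01] 216 clip s 3.5 coil from [110.9 157.8]
12.8167 [457.07019786  -0.50346147 160.93546863] [-0.47089096 -0.41706756  0.62374706] 56.375623967964096
128.76016190840593 -0.963766059386843
```

Emit:
apply_moves([
  [0,0.05,2],
  [0,0,2.5],
  [0,0,2.5],
  [0,0,2],
  [0,0,1],
  [0,0,0],
  [0,0,0],
  [0,0,0],
], spin=[0,0,0,0,0,0,0,0])

```text
t: 13.48
position: [458.5, 0.3, 62.2]
tool_rot: [0.627, 0.779, 0.001, 0.001]
force: [0.2, -0.6, -0.3]
gripper_width: 56.8
finger_force: 0.0
```

Emit:
apply_moves([
  [0,0,0],
  [0,0,0],
  [0,0,0],
  [0,0,0],
  [0,0,0],
  [0,0,0],
], spin=[0,0,0,0,0,0], grip=0.75)

```text
t: 13.98
position: [457.3, 0.8, 61.2]
tool_rot: [0.627, 0.779, 0.0, 0.0]
force: [-0.9, 0.1, 1.1]
gripper_width: 29.9
finger_force: 30.0
```

Emit:
apply_moves([
  [-0.11,0,0],
  [-0.11,0,0],
  [-0.11,0,0],
  [-0.1,0,0],
  [0,0,0],
  [0,0,0],
  [0,0,0],
  [0,0,0],
], spin=[0,0,0,0,0,0,0,0])

```text
t: 14.65
position: [457.6, -1.5, 61.0]
tool_rot: [0.627, 0.779, 0.001, -0.001]
force: [-1.2, 6.2, 3.4]
gripper_width: 29.7
finger_force: 30.0
```

Emit:
apply_moves([
  [0,0,0],
  [0,0,0],
  [0,0,0],
  [0,0,0],
  [0,0,0],
  [0,0,0],
  [0,0,-1.5],
  [0,0,-2.5],
  [0,0,-2.5],
  [0,0,-2],
  [0,0,-1.5],
  [0,0,0],
], spin=[0,0,0,0,0,0,0,0,0,0,0,0], grip=0.4)

```text
t: 15.65
position: [460.9, -4.0, 164.6]
tool_rot: [0.627, 0.779, 0.002, 0.003]
force: [0.7, -0.6, 0.1]
gripper_width: 56.4
finger_force: 0.0
```

Run:
```python
from h import *
slope();slope(); s=env.read_state(); print(s["t"],s["position"],s["force"],s["gripper_width"]); print((s["position"][:2]-E0)@A,(s["position"][:2]-E0)@X)
```

```text
top slope+ = coil up [2.30000e-03 9.04373e+01] base [-1.30000e-03  1.21681e+01] 265 clip s 1.4 coil from [598.8 670.7]
side slope+ = coil up [-5.00000e-04  8.94647e+01] base [1.20000e-03 1.12874e+01] 208 clip s 0.4 coil from [106.4 155.4]
top slope+ = coil up [-8.00000e-04  9.00358e+01] base [-2.40000e-03  1.22173e+01] 257 clip s 1.4 coil from [593.9 668.8]
side slope+ = coil up [-3.10000e-03  8.95377e+01] base [2.40000e-03 1.12582e+01] 208 clip s 1.1 coil from [106.2 155.2]
15.85 [456.96737959  -3.23617693 159.49305398] [-0.27996724  0.0330554   0.12344333] 56.234930839820514
126.10966344054671 -1.6370789234907557
```

Level within about 0.003 rad. Now a careful check of clip vs edge against the base ends and the cheeks.

Run:
```python
from h import *
ims=[]
for c in("top","side"):
  p,d=env.capture(c)
  m=env.masks_of(c,"stand")[0]["mask"]; P=world(c,d,m); P=P[abs(P[:,2]-12)<7]
  r=cv2.minAreaRect(P[:,:2].astype(np.float32)); C=np.array(r[0]); print(c,"stand centre s,t",((C-E0)@A).round(1),((C-E0)@X).round(1),np.round(r[1],1),r[2])
  for t in("clip_mid","edge"): print(t,[(round(q["score"],2),((q["position"][:2]-E0)@A).round(1),np.round(q["position"],1)) for q in env.mark_of(c,t)[:1]])
  # colour-based projection of clip top face (known z=112.5): rays
  i=env.camera_info(c); f=210/np.tan(np.radians(i["vertical_fov"])/2)
  Rm=R.from_quat(i["rotation"])
  v,u=np.nonzero((p[...,0]>110)&(p[...,1]<70)&(p[...,2]<70)); 
  D=Rm.apply(np.c_[(u-i["cx"])/f,(v-i["cy"])/f,np.ones(len(u))]); W=np.array(i["eye"])+D*((112.5-i["eye"][2])/D[:,2])[:,None]
  s=(W[:,:2]-E0)@A;t=(W[:,:2]-E0)@X; g=(abs(t)<20)&(abs(s)<50); print("clip red at z112.5: s",s[g].min().round(1),s[g].max().round(1),"t",t[g].min().round(1),t[g].max().round(1))
  e=E0; q=Rm.inv().apply(np.r_[e,78]-i["eye"]); u0,v0=q[0]/q[2]*f+i["cx"],q[1]/q[2]*f+i["cy"]; print("px",u0,v0)
  u0,v0=int(u0),int(v0); ims.append(cv2.resize(p[v0-25:v0+25,u0-30:u0+30,::-1],None,fx=6,fy=6,interpolation=cv2.INTER_CUBIC))
cv2.imwrite("pics/c4.png",np.hstack(ims))
```

```text
top stand centre s,t -35.5 -0.7 [ 89.9 226.7] 12.06532096862793
clip_mid [(0.58, np.float64(2.0), array([ 483.3, -124.5,  102. ]))]
edge [(0.71, np.float64(-5.9), array([ 481.7, -132.9,   74.8]))]
clip red at z112.5: s -11.5 12.7 t -12.9 11.7
px 309.6254322086305 212.51861184458684
side stand centre s,t -0.2 0.6 [ 89.2 302.6] 11.88939094543457
clip_mid [(0.71, np.float64(0.8), array([ 480.2, -126.4,  100.3]))]
edge [(0.97, np.float64(-0.6), array([ 485.8, -126.6,   69.3]))]
clip red at z112.5: s -12.4 43.5 t -12.0 13.4
px 279.9158634855896 187.56135492516023
```

View pics/c4.png

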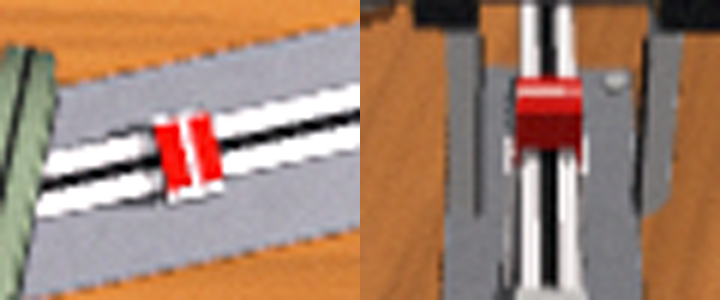

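The clip's white line (190,150 in the top crop) lies within about 1 mm of the stand's centre. The slope is about zero and the gripper is clear, so I hand in.

```bash
python3 -c "
from rig import env
print(env.hand_in())"
```

```text
the job is handed in; nothing more can be done
None
```

I handed the job in with the arm free and level on the knife edge (slope measured within about 0.005 rad), the clip's line within about 1–2 mm of the edge's middle, and no bystander touched; the hand-in returned no verdict.

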